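# Stagger-stack washed drying trays so they can air

## Task

The drying trays have been washed and must air: stack the one leaning in the wire stand and the middle one lying on the worktop, in either order, on the leftmost tray. Stagger them: turn each tray end for end from the one below and set it down with its notches over the studs there, so that it sits fully down on the lips, level, stepped out past that tray's card-frame end. Leave the bottom tray where it stands and do not disturb the tea tin, pepper mill or glass.

Things in the scene. Friction and masses are not known exactly. Their poses are not given: they have to be found in the camera images.
- tray_base_center (a point): centre (26 mm above the underside) of the bottom tray, the leftmost, standing flat. The three trays are alike: loose, about 0.28 kg, light wood, 180 mm long (own x), 136 wide (y), 52 high (z up). One turned end for end on another, its notches over the studs, has its middle 60 mm from the lower one's middle towards the lower one's card end (+x) and its underside 46 mm above the lower underside.
- tray_base_rail (a point): the bottom tray's carrying rail (all trays have it), 38 mm above the tray's underside. Brown rail across the tray's middle, along own y: 14 mm thick in x, 102 long; its middle 84 mm rise to 50 mm above the underside. Pinch it across its thickness; the open compartments on both sides are 76 mm (x) by 102 mm (y), their slatted floor 12 mm above the underside.
- tray_base_stud (a point): foot of one of the two dark half-round studs (13 mm long in x, 6.5 mm high), one on each side lip, x = +30 mm from the tray's middle, y = +-57, on the lip 46 mm above the underside. The lips are 12 mm wide along both long sides; outside them a guard rises 6 mm higher, the guards 126 mm apart inside.
- tray_base_notch (a point): one of the two notches underneath: a runner (8 mm wide, 8 high, 118 mm over both outer faces) runs under each long side and is cut through by a notch 24 mm long in x, its middle at x = +30 mm, y = +-55, at the underside. Set on another tray, runners lie on the lips between the guards (4 mm play each way), notches over studs (5 mm play each way).
- tray_base_card (a point): brass card frame, 50 x 20 mm, outside the bottom tray's +x end, 24 mm above the underside; each tray has one on its +x end only, the other end is plain. It tells which way round a tray lies; seen from above, the two dark studs lie in the card-frame half.
- tray_leaning_center (a point): centre of the tray leaning in the wire stand: same tray, axes and origin as tray_base_center. At the start its long side is level and its width slopes, its open top facing up and towards the robot, own z 30 degrees from vertical; hooks hold its lower long side, so lift it out along its own z.
- tray_flat_center (a point): centre of the middle tray, lying flat on the worktop between the bottom tray (to its left) and the wire stand (to its right): same tray, axes and origin as tray_base_center.
- wire_stand: fixed draining stand of 6 mm dark wire, 130 mm wide (own y), 155 mm deep (own x), about 100 mm high; origin on the worktop under the leaning tray's middle, its low open front faces own -x (roughly towards the robot). Two sloping wires carry the leaning tray from below; two hooks at their lower ends rise 22 mm in front of its lower side.
- tea_tin: green tea tin with a cream cap, 69 mm across, 89 mm high, origin at the centre of its underside; bystander
- pepper_mill: turned dark wooden pepper mill, 58 mm across, 170 mm high, origin at the centre of its underside; bystander
- teal_glass: small teal tumbler, 68 mm across, 84 mm high, origin at the centre of its underside; bystander
- shelf_post (a point): foot of the front face of a fixed wooden shelf post behind the worktop, between the middle tray and the wire stand: 75 mm wide, it rises far above the arm; a second one stands 0.6 m to its left, behind the bottom tray's left. Shelf boards run between the posts, their front edge 43 mm behind the posts' faces, underside 318 mm up. Carry things past on the robot's side.

How it is judged:
On the way:
1. one tray is seated, turned and stepped out, on the bottom tray, and released (((x of tray_leaning_center in the frame of tray_base_center between 0.052 and 0.068 m and y of tray_leaning_center in the frame of tray_base_center between -0.007 and 0.007 m and z of tray_leaning_center in the frame of tray_base_center between 0.043 and 0.0485 m and angle between the x axis of tray_leaning_center and the x axis of tray_base_center, either way round below 0.09 rad and angle between tray_leaning_center's own z axis and vertical below 0.05 rad) or (x of tray_flat_center in the frame of tray_base_center between 0.052 and 0.068 m and y of tray_flat_center in the frame of tray_base_center between -0.007 and 0.007 m and z of tray_flat_center in the frame of tray_base_center between 0.043 and 0.0485 m and angle between the x axis of tray_flat_center and the x axis of tray_base_center, either way round below 0.09 rad and angle between tray_flat_center's own z axis and vertical below 0.05 rad)) and contact force between the fingers and anything else below 0.3 N), for 0.2 s.
At the end, for the whole second after the job is handed in: The two trays sit one above the other on the bottom tray, each middle 60 mm (+-8) from the one below towards that one's card-frame end, within 7 mm sideways, 46 mm higher (-3/+2.5), in line within 5 degrees, all level within 3 degrees; let go (((x of tray_leaning_center in the frame of tray_base_center between 0.052 and 0.068 m and y of tray_leaning_center in the frame of tray_base_center between -0.007 and 0.007 m and z of tray_leaning_center in the frame of tray_base_center between 0.043 and 0.0485 m and angle between the x axis of tray_leaning_center and the x axis of tray_base_center, either way round below 0.09 rad and angle between each of tray_leaning_center, tray_flat_center's own z axis and vertical below 0.05 rad and x of tray_flat_center in the frame of tray_leaning_center between 0.052 and 0.068 m and y of tray_flat_center in the frame of tray_leaning_center between -0.007 and 0.007 m and z of tray_flat_center in the frame of tray_leaning_center between 0.043 and 0.0485 m and angle between the x axis of tray_flat_center and the x axis of tray_leaning_center, either way round below 0.09 rad) or (x of tray_flat_center in the frame of tray_base_center between 0.052 and 0.068 m and y of tray_flat_center in the frame of tray_base_center between -0.007 and 0.007 m and z of tray_flat_center in the frame of tray_base_center between 0.043 and 0.0485 m and angle between the x axis of tray_flat_center and the x axis of tray_base_center, either way round below 0.09 rad and angle between each of tray_flat_center, tray_leaning_center's own z axis and vertical below 0.05 rad and x of tray_leaning_center in the frame of tray_flat_center between 0.052 and 0.068 m and y of tray_leaning_center in the frame of tray_flat_center between -0.007 and 0.007 m and z of tray_leaning_center in the frame of tray_flat_center between 0.043 and 0.0485 m and angle between the x axis of tray_leaning_center and the x axis of tray_flat_center, either way round below 0.09 rad)) and angle between tray_base_center's own z axis and vertical below 0.05 rad); the robot touches nothing.
It fails at once if the tea tin is moved more than 30 mm or tipped over (distance of tea_tin from where it was at the start of the episode above 0.03 m or angle between tea_tin's own z axis and vertical above 0.3 rad).
It fails at once if the pepper mill is moved more than 30 mm or tipped over (distance of pepper_mill from where it was at the start of the episode above 0.03 m or angle between pepper_mill's own z axis and vertical above 0.3 rad).
It fails at once if the glass is moved more than 30 mm or tipped over (distance of teal_glass from where it was at the start of the episode above 0.03 m or angle between teal_glass's own z axis and vertical above 0.3 rad).
It fails at once if the bottom tray is shifted more than 40 mm (distance of tray_base_center from where it was at the start of the episode above 0.04 m).
It also fails if it takes over 72 s, if anything falls off the work surface, if the arm or the gripper's body presses on something with over 40 N, if the wrist force passes 120 N, or if a joint passes its speed limit or range.

## Robot

A 6-joint arm with a two-finger parallel gripper is mounted at the origin on a cart in front of the work surface, level with it; the furniture and walls round the work are solid. World frame = base frame: x ahead of the robot, y to its left, z up, the work surface at z = 0. Lengths are in m, angles in rad, forces in N, time in s.
With the tool pointing down it reaches from about 0.35 to 0.95 m from the base axis. Payload 17.4 kg.
Tool frame: the origin (TCP) lies between the finger pads; the fingertips stand 22 mm ahead of it and the grasp point (between the pads) lies 3 mm ahead of it; z points along the fingers, y is the line along which they close (so a half turn about z gives the same grasp; the last joint's range is limited). The gripper opens to 93 mm and grips with 3 to 60 N. Pads are 15 mm wide; open, the fingers measure 128 mm over their backs; the gripper's body (75 mm by 188 mm) begins 65 mm behind the grasp point.
Start: joints at [-1.138, 0.116, 1.442, -0, 1.584, -0.038], TCP at [0.306, -0.602, 0.241] pointing down, gripper open.
Joint ranges: [-2.83, 2.83], [-0.83, 2.19], [0.07, 2.5], [-1.14, 4.28], [0.01, 3], [-2.97, 2.97]. Speed limits (rad/s): [1.89, 1.89, 2.22, 3.14, 3.14, 3.14].

## Interface

Orientations are given as a rotation vector (axis times angle).
In Python, from cell import state, capture, get_calibration, job_done gives the robot as it stands.
- The arm moves only by the tool apply_moves, never from a script. Its argument "series" is a list of rows, each a list of 7 numbers: the shift along the tool's x, y, z in m, then the turn, a rotation vector about the tool's x, y, z in rad, then the opening, from 0 (shut) to 1 (fully open). A call has 1 to 12 rows; each row shifts and turns the commanded pose from where the row before left it, along the tool's axes as they then stand; what a row does not reach is not made up. A row lasts 1/10 s, in which the tool goes at most 50 mm and 8.59 degrees, less where a joint would pass 70% of its speed; a pose out of reach is approached as far as the arm can. A call with a gripper value outside its range is refused whole. The fingers move at their own pace and stop on an object; "grip_force" is the grip in N (left out, the last holds). Time passes only in rows, so rows that do not move let the fingers close. It gives the time, the measured TCP pose, the force, the opening and the grip force at its end, in the units of the state.
- state(): the state, without advancing time (a new reading comes with each control period).
- capture(name): name is "scene" or "top" or "wrist"; returns the picture (384x512x3 uint8, blue, green, red); there is no depth.
- get_calibration(name): a dict with "camera_matrix" (3x3 intrinsics, pixels), "R" (3x3) and "t" (3): a world point X has camera coordinates R X + t. Camera axes: x right, y down, z forward; pixel columns grow to the right and rows downward; lengths in m; the calibration is good to about 2 mm. A picture is of the moment at which its call begins: read the wrist's pose just before it. get_calibration takes no time and is no camera call; for the wrist camera it gives the pose at the moment of the call.
- job_done(): hands the job in; it is judged then, once.
The state is a dict: "t": time; "q": joint angles; "qd": joint speeds; "joint_torque": joint torques, N m; "position": TCP position; "orientation": TCP orientation; "contact_force": force on the tool from outside, world axes, zero at the start; "wrist_torque": the same for the moment, N m; "grip_width": opening from 0.0 (shut) to 1.0 (fully open); "grasp_force": force on a finger pad.
Only numpy, scipy, OpenCV 4.12 (cv2) and the standard library are available. Lean on these libraries where they do the work, as an engineer would, in place of code of your own. Each camera call takes 0.05 s, during which the arm holds its last target. There are 200 camera calls.

## Working session

There is one attempt and no reset: what is moved stays moved. The work goes in short steps, Python scripts to look and compute and a tool call to move; the robot and the scene stay as the last step left them, time stands still between calls to the robot, and variables do not carry over. Pictures are saved under pics/ and viewed, at most 12 in all, crops included, and the job is handed in when it is done.

Besides the shell and the picture viewer there is one more tool, called after "Emit:" in YAML: its name, and indented under it one key for each argument. apply_moves: Moves the arm, as the interface text tells. Its arguments: {"type":"object","properties":{"series":{"type":"array"},"grip_force":{"type":"number"}},"required":["series"]}

```bash
mkdir -p pics; python3 - <<'E'
from cell import *
import cv2
for n in("scene","top"):
    im=capture(n); cv2.imwrite(f"pics/{n}0.png",im)
    c=get_calibration(n); print(n,c)
print(state())
E
```

```text
scene {'camera_matrix': array([[406.19201758,   0.        , 247.17414145],
       [  0.        , 406.19201758, 194.48686107],
       [  0.        ,   0.        ,   1.        ]]), 'R': array([[ 0.83050595, -0.55700678,  0.00181994],
       [-0.24990556, -0.37552921, -0.89248251],
       [ 0.49780225,  0.74075722, -0.45107834]]), 't': array([-0.49347031,  0.16859481,  1.30337827])}
top {'camera_matrix': array([[430.69147171,   0.        , 254.34529056],
       [  0.        , 430.69147171, 186.61302657],
       [  0.        ,   0.        ,   1.        ]]), 'R': array([[ 0.01424473, -0.99970264,  0.01979196],
       [-0.99451382, -0.01621672, -0.10334056],
       [ 0.10363079, -0.01821132, -0.9944491 ]]), 't': array([-0.09529031,  0.50595636,  1.50842094])}
{'t': 0.1, 'q': array([-1.13779231e+00,  1.16427385e-01,  1.44221805e+00,  4.55685848e-06,
        1.58399299e+00, -3.77728985e-02]), 'qd': array([-1.68887289e-05, -1.55121895e-03, -8.78511248e-04,  6.83366518e-04,
       -2.69768393e-03, -9.03083400e-04]), 'joint_torque': array([ 2.61136076e-03, -7.22886944e+01, -6.23870087e+01,  7.82547751e-02,
        2.27970426e-02, -8.06451703e-05]), 'position': array([ 0.30610503, -0.60141431,  0.239974  ]), 'orientation': array([-3.05396148e+00, -7.32445320e-01,  3.15391080e-04]), 'contact_force': array([-0.34514902,  0.49055106,  0.13094482]), 'wrist_torque': array([0.02305271, 0.02592645, 0.00719437]), 'grasp_force': 0.0, 'grip_width': 0.9995417475675659}
```

View pics/scene0.png

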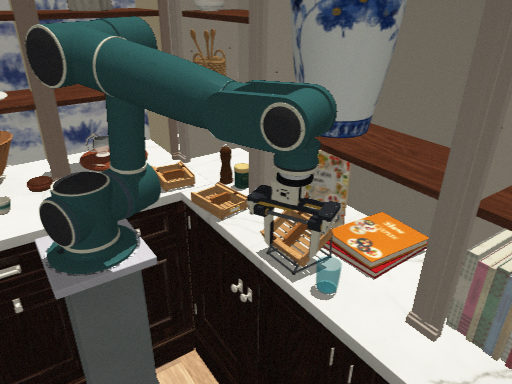

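View pics/top0.png

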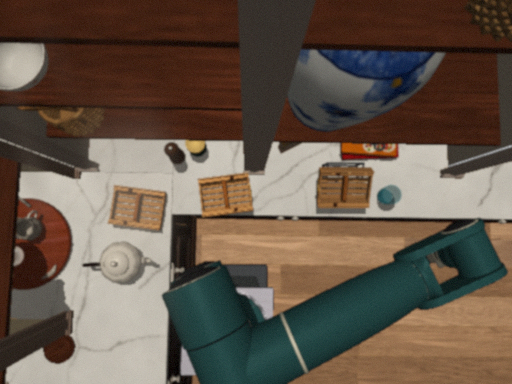

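The three trays show at top-image (139,207), (226,195) and (345,187). The tin and mill are behind the gap near (196,147) and (175,152), and the glass is at (388,195). I'll enlarge the tray strip next.

```bash
cat > h.py <<'E'
import numpy as np, cv2
from cell import *
from scipy.spatial.transform import Rotation as Ro
def ray(c,uv,z):
    "pixel(s) -> world on plane z"
    K,R,t=c["camera_matrix"],c["R"],c["t"]; C=-R.T@t
    uv=np.atleast_2d(uv).astype(float); d=np.c_[uv,np.ones(len(uv))]@np.linalg.inv(K).T@R
    z=np.broadcast_to(z,len(uv)); return C+d*((z-C[2])/d[:,2])[:,None]
def proj(c,X):
    p=(np.atleast_2d(X)@c["R"].T+c["t"])@c["camera_matrix"].T; return p[:,:2]/p[:,2:]
E
python3 - <<'E'
from h import *
im=cv2.imread("pics/top0.png"); a=im[175:240,100:260]; b=im[155:220,270:430]
cv2.imwrite("pics/crop.png",np.vstack([cv2.resize(x,(800,325//1),interpolation=cv2.INTER_CUBIC) for x in (a,b)])[:600])
c=get_calibration("top")
print(ray(c,[(139,207),(226,195)],.046), ray(c,[(345,187)],.08), ray(c,[(388,195),(196,147)],.08),ray(c,[(175,152)],.17), -c["R"].T@c["t"])
s=state();p=s['position'];print(Ro.from_rotvec(s['orientation']).as_matrix())
w=get_calibration("wrist");T=Ro.from_rotvec(s['orientation']).as_matrix()
print("cam in tool",T.T@(-w["R"].T@w["t"]-p), T.T@w["R"].T, w["camera_matrix"])
E
```

```text
[[0.42739529 0.31385813 0.046     ]
 [0.47417596 0.01186173 0.046     ]] [[ 0.50561129 -0.39994218  0.08      ]] [[ 0.48023809 -0.54898984  0.08      ]
 [ 0.63656506  0.11760889  0.08      ]] [[0.60125187 0.17433287 0.17      ]] [ 0.34821913 -0.05958669  1.55421964]
[[ 8.91216148e-01  4.53578647e-01 -4.34667741e-04]
 [ 4.53578853e-01 -8.91215641e-01  9.51165270e-04]
 [ 4.40455666e-05 -1.04484994e-03 -9.99999453e-01]]
cam in tool [ 6.79536129e-02  9.69638150e-05 -1.43394879e-01] [[-2.11977795e-04 -9.69223272e-01 -2.46183274e-01]
 [ 9.99999524e-01 -4.39929514e-04  8.70945562e-04]
 [-9.52443996e-04 -2.46182972e-01  9.69222904e-01]] [[310.26612765   0.         259.80792705]
 [  0.         310.26612765 192.23563993]
 [  0.           0.           1.        ]]
```

View pics/crop.png

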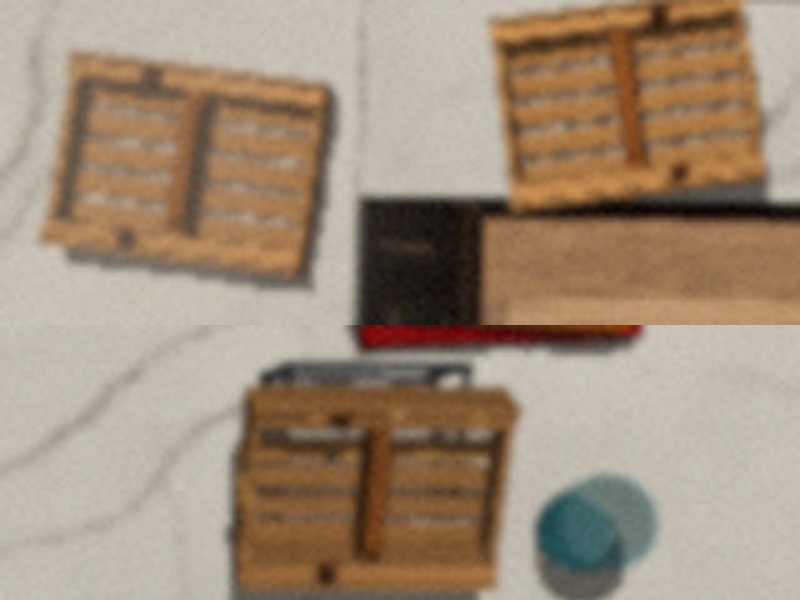

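The crop shows each tray's dark studs. The base has them in its left half, so its +x points left. The flat tray has them on the right, so +x points right, and the leaning tray has them on the left. So no half turns are needed: flat goes on base, then leaning on flat. I'll get coarse poses first, then look with the wrist camera.

```bash
cat >> h.py <<'E'
def yaw_target(yaw_y):
    "tool pointing down, tool y along heading yaw_y"
    y=np.array([np.cos(yaw_y),np.sin(yaw_y),0]); z=np.array([0,0,-1.]); return np.c_[np.cross(y,z),y,z]
def plan(T,pos,T0=None,p0=None):
    "turn first (tool rotvec), then shift in turned axes"
    s=state(); T0=Ro.from_rotvec(s['orientation']).as_matrix() if T0 is None else T0; p0=s['position'] if p0 is None else p0
    print("turn",np.round(Ro.from_matrix(T0.T@T).as_rotvec(),4),"shift",np.round(T.T@(pos-p0),4))
E
python3 - <<'E'
from h import *
c=get_calibration("top")
for n,uv,z in (("base",[(130.4,190.4),(125.2,222.4)],.05),("flat",[(231.8,178.4),(236.2,209)],.05)):
    P=ray(c,uv,z); d=P[0]-P[1]; L=np.linalg.norm(d); y=d/L
    if n=="flat": pass
    ax=np.array([y[1],-y[0],0]) if n=="flat" else np.array([-y[1],y[0],0])  # tray +x
    print(n,P.round(3),"len",L,"x-axis",ax, "centre",P.mean(0)-.03*ax,np.degrees(np.arctan2(ax[1],ax[0])))
# leaning: up stud height h+57, lower h
for hc in (.06,.08,.1):
    P=ray(c,[(338.4,174),(335.4,204.6)],[hc+.0285+.02*.866,hc-.0285+.02*.866]); print(hc,P.round(3),np.linalg.norm(P[0]-P[1]))
plan(yaw_target(-np.pi/2),np.array([.44,-.40,.28]))
E
```

```text
base [[0.485 0.345 0.05 ]
 [0.373 0.358 0.05 ]] len 0.11224567454355616 x-axis [0.11601777 0.99324714 0.        ] centre [0.42541443 0.32185119 0.05      ] 83.33766825350997
flat [[ 0.533 -0.007  0.05 ]
 [ 0.425 -0.025  0.05 ]] len 0.10872491877459571 x-axis [ 0.16055765 -0.98702646  0.        ] centre [0.47423071 0.01342278 0.05      ] -80.76073435656134
0.06 [[ 0.547 -0.372  0.106]
 [ 0.446 -0.373  0.049]] 0.11578761465224031
0.08 [[ 0.544 -0.367  0.126]
 [ 0.445 -0.369  0.069]] 0.11453544929628615
0.1 [[ 0.542 -0.363  0.146]
 [ 0.444 -0.364  0.089]] 0.11328801670376025
turn [-1.000e-03  2.000e-04  4.708e-01] shift [ 0.1339 -0.2014 -0.04  ]
```

Emit:
apply_moves:
  series:
    - [0,0,-0.04,0,0,0.12,1]
    - [0,0,0,0,0,0.12,1]
    - [0,0,0,0,0,0.12,0.6]
    - [0,0,0,0,0,0.11,0.6]
    - [0.03,-0.04,0,0,0,0,0.6]
    - [0.03,-0.04,0,0,0,0,0.6]
    - [0.03,-0.04,0,0,0,0,0.6]
    - [0.03,-0.04,0,0,0,0,0.6]
    - [0.014,-0.04,0,0,0,0,0.6]
    - [0,0,0,0,0,0,0.6]
    - [0,0,0,0,0,0,0.6]

```text
t: 1.2
position: [0.4403, -0.4008, 0.2807]
orientation: [3.141, 0.004, -0.0]
contact_force: [-0.2, 0.5, 0.1]
grip_width: 0.602
grasp_force: 0.0
```

```bash
python3 - <<'E'
from h import *
import pickle
s=state(); c=get_calibration("wrist"); im=capture("wrist"); cv2.imwrite("pics/w1.png",im); pickle.dump((s,c),open("w1.pkl","wb"))
print(s['position'],s['orientation'],s['t'])
plan(yaw_target(-np.pi/2),np.array([.43,.01,.28]))
E
```

```text
[ 0.44033694 -0.400833    0.28065911] [ 3.14139680e+00  3.82999862e-03 -3.51380593e-05] 1.2
turn [0.0001 0.0003 0.0012] shift [-0.0099 -0.4116  0.0005]
```

View pics/w1.png

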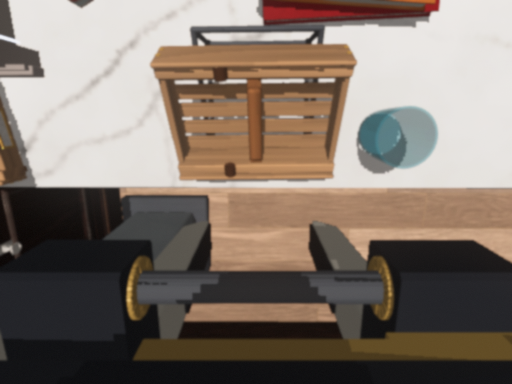

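The wrist view shows the leaning tray with studs near (220,73) and (230,169), the rail at column 255 and the glass at its right. Next I'll look at the flat tray.

Emit:
apply_moves:
  series:
    - [0,-0.045,0,0,0,0,0.6]
    - [0,-0.045,0,0,0,0,0.6]
    - [0,-0.045,0,0,0,0,0.6]
    - [0,-0.045,0,0,0,0,0.6]
    - [0,-0.045,0,0,0,0,0.6]
    - [0,-0.045,0,0,0,0,0.6]
    - [0,-0.045,0,0,0,0,0.6]
    - [0,-0.045,0,0,0,0,0.6]
    - [0,-0.045,0,0,0,0,0.6]
    - [0,0,0,0,0,0,0.6]
    - [0,0,0,0,0,0,0.6]

```text
t: 2.35
position: [0.4399, 0.0034, 0.2806]
orientation: [3.141, 0.003, -0.0]
contact_force: [0.3, 0.0, 1.0]
grip_width: 0.602
grasp_force: 0.0
```

```bash
python3 - <<'E'
from h import *
import pickle
s=state(); c=get_calibration("wrist"); im=capture("wrist"); cv2.imwrite("pics/w2.png",im); pickle.dump((s,c),open("w2.pkl","wb"))
print(s['position'],s['orientation'],s['t'])
plan(yaw_target(-np.pi/2),np.array([.37,.32,.28]))
E
```

```text
[0.43990891 0.00338411 0.28060299] [ 3.14128980e+00  2.69967335e-03 -3.83097880e-04] 2.35
turn [0.0003 0.0003 0.0003] shift [-0.0699 -0.3174  0.0005]
```

Emit:
apply_moves:
  series:
    - [-0.01,-0.045,0,0,0,0,0.6]
    - [-0.01,-0.045,0,0,0,0,0.6]
    - [-0.01,-0.045,0,0,0,0,0.6]
    - [-0.01,-0.045,0,0,0,0,0.6]
    - [-0.01,-0.045,0,0,0,0,0.6]
    - [-0.01,-0.045,0,0,0,0,0.6]
    - [0,0,0,0,0,0,0.6]
    - [0,0,0,0,0,0,0.6]

```text
t: 3.2
position: [0.3802, 0.2729, 0.2803]
orientation: [3.141, 0.001, -0.001]
contact_force: [0.0, -0.2, 0.5]
grip_width: 0.599
grasp_force: 0.0
```

```bash
python3 - <<'E'
from h import *
import pickle
s=state(); c=get_calibration("wrist"); im=capture("wrist"); cv2.imwrite("pics/w3.png",im); pickle.dump((s,c),open("w3.pkl","wb"))
print(s['position'],s['orientation'],s['t'])
cv2.imwrite("pics/w23.png",np.vstack([cv2.resize(cv2.imread(f"pics/w{i}.png")[:195],(787,300),interpolation=cv2.INTER_CUBIC) for i in (2,3)]))
E
```

```text
[0.38019498 0.27289158 0.28027132] [ 3.14077205e+00  8.11969665e-04 -1.03314422e-03] 3.2
```

View pics/w23.png

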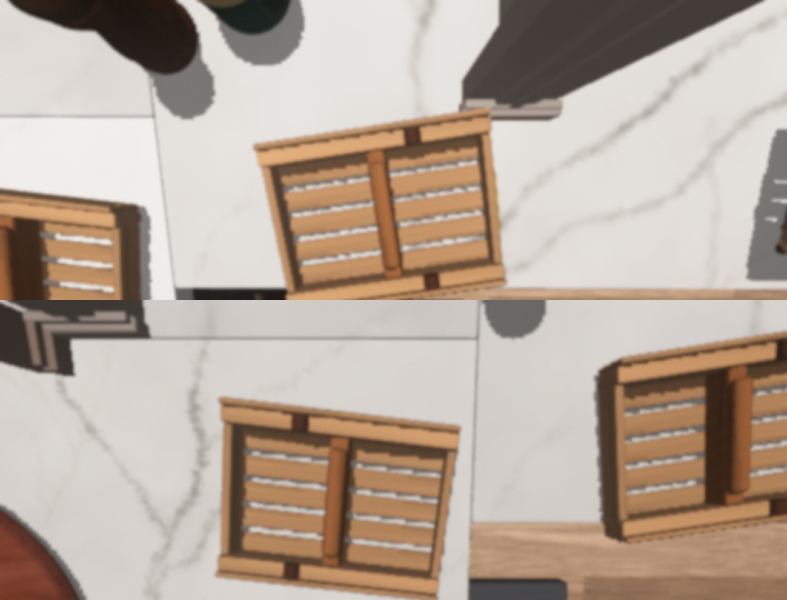

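Top half: flat tray with studs near (269,88) and (280,183) in w2, and the shelf post foot behind it. Bottom half: base tray with studs near (195,80) and (189,176) in w3. I'll refine these by colour.

```bash
cat >> h.py <<'E'
def blob(im,uv,r=10,dark=75):
    "centroid of dark blob near uv"
    u,v=map(int,uv); g=im[v-r:v+r+1,u-r:u+r+1].max(2).astype(float)
    m=(g<dark).astype(np.uint8); n,l,st,ce=cv2.connectedComponentsWithStats(m)
    k=1+np.argmin([np.hypot(*(ce[i]-r))-0.05*min(st[i,4],60) for i in range(1,n)]); return ce[k]+[u-r,v-r],st[k]
def railpts(im,c,C,ax,z):
    "rail edges from hue, sampled in tray frame: returns mean x offset at several y"
    ay=np.array([-ax[1],ax[0],0]); out=[]
    hsv=cv2.cvtColor(im,cv2.COLOR_BGR2HSV).astype(float)
    return hsv
E
python3 - <<'E'
from h import *
import pickle
for n,i,ps,sg in (("flat",2,[(268.7,88.5),(280.4,182.8)],1),("base",3,[(195,80),(189.3,176.3)],-1)):
    im=cv2.imread(f"pics/w{i}.png"); s,c=pickle.load(open(f"w{i}.pkl","rb"))
    b=[]
    for p in ps:
        for dk in (70,90,105):
            try: q,st=blob(im,p,9,dk); print(n,dk,q.round(1),st[2:])
            except Exception as e: print(n,dk,e)
    h=cv2.cvtColor(im,cv2.COLOR_BGR2HSV)
    v=135; print([tuple(im[v,u]) for u in range(int(ps[0][0])-40,int(ps[0][0])+45,4)])
    print("stud",[im[int(p[1]),int(p[0])] for p in ps], "lip",im[int(ps[0][1])+3,int(ps[0][0])+20])
im=cv2.imread("pics/w1.png")
for p in ((220,73),(230,169)):
    for dk in (70,90): print(blob(im,p,9,dk))
E
```

```text
flat 70 attempt to get argmin of an empty sequence
flat 90 [268.1  89.5] [ 13  13 105]
flat 105 [268.4  90.9] [ 19  16 181]
flat 70 [279.3 178.4] [6 2 9]
flat 90 [280.3 181.7] [ 9 11 82]
flat 105 [279.9 180.7] [ 15  14 119]
[(np.uint8(168), np.uint8(183), np.uint8(204)), (np.uint8(145), np.uint8(170), np.uint8(199)), (np.uint8(118), np.uint8(152), np.uint8(192)), (np.uint8(110), np.uint8(151), np.uint8(196)), (np.uint8(61), np.uint8(96), np.uint8(144)), (np.uint8(63), np.uint8(105), np.uint8(167)), (np.uint8(62), np.uint8(104), np.uint8(165)), (np.uint8(66), np.uint8(96), np.uint8(133)), (np.uint8(104), np.uint8(150), np.uint8(199)), (np.uint8(104), np.uint8(149), np.uint8(199)), (np.uint8(103), np.uint8(148), np.uint8(197)), (np.uint8(104), np.uint8(149), np.uint8(198)), (np.uint8(103), np.uint8(148), np.uint8(198)), (np.uint8(104), np.uint8(149), np.uint8(199)), (np.uint8(105), np.uint8(150), np.uint8(199)), (np.uint8(105), np.uint8(149), np.uint8(199)), (np.uint8(103), np.uint8(148), np.uint8(198)), (np.uint8(100), np.uint8(144), np.uint8(192)), (np.uint8(99), np.uint8(141), np.ui
[... 1185 characters left out ...]
uint8(157)), (np.uint8(53), np.uint8(88), np.uint8(141)), (np.uint8(28), np.uint8(42), np.uint8(64)), (np.uint8(51), np.uint8(73), np.uint8(99)), (np.uint8(93), np.uint8(134), np.uint8(180)), (np.uint8(92), np.uint8(133), np.uint8(181)), (np.uint8(92), np.uint8(133), np.uint8(180))]
stud [array([38, 52, 78], dtype=uint8), array([37, 51, 76], dtype=uint8)] lip [103 147 195]
(array([223.87804878,  73.02439024]), array([11,  4,  5, 11, 41], dtype=int32))
(array([219.92682927,  73.45731707]), array([  2,   3,  15,  14, 164], dtype=int32))
(array([232.58823529, 170.70588235]), array([10,  7,  4,  8, 17], dtype=int32))
(array([229.86868687, 169.57575758]), array([ 4,  4, 10, 12, 99], dtype=int32))
```

```bash
cat >> h.py <<'E'
def rim(im,c,seed,z=.052,smin=70,sub=None):
    "outline of the wood blob at seed -> rectangle on plane z: centre, long-axis angle, sizes"
    hsv=cv2.cvtColor(cv2.GaussianBlur(im,(3,3),0),cv2.COLOR_BGR2HSV); m=(hsv[...,1]>smin).astype(np.uint8)
    if sub: m[sub:]=0
    m=cv2.morphologyEx(m,cv2.MORPH_OPEN,np.ones((3,3)))
    n,l,st,ce=cv2.connectedComponentsWithStats(m); k=l[seed[1],seed[0]]
    cn=max(cv2.findContours((l==k).astype(np.uint8),cv2.RETR_EXTERNAL,cv2.CHAIN_APPROX_NONE)[0],key=len)[:,0]
    P=ray(c,cn,z)[:,:2]
    r=cv2.minAreaRect((P*1000).astype(np.float32)); b=cv2.boxPoints(r)/1000
    e=[b[1]-b[0],b[2]-b[1]]; e.sort(key=np.linalg.norm)
    return np.array(r[0])/1000, np.degrees(np.arctan2(e[1][1],e[1][0])), [round(float(np.linalg.norm(x)),4) for x in e], proj(c,np.c_[b,[z]*4]).round(0)
E
python3 - <<'E'
from h import *
import pickle
for i,seed,sub,ps in ((3,(217,140),None,[(195,81),(189.3,175)]),(2,(250,140),186,[(269,88.5),(280.4,182)])):
    im=cv2.imread(f"pics/w{i}.png"); s,c=pickle.load(open(f"w{i}.pkl","rb"))
    for sm in (60,80,100): print(i,sm,*rim(im,c,seed,.052,sm,sub))
    P=ray(c,ps,.05); print("studs",P,np.linalg.norm(P[0]-P[1]),P.mean(0))
E
```

```text
3 60 [0.42660718 0.32297037] 83.457794 [0.1342, 0.1762] [[283. 195.]
 [299.  82.]
 [143.  62.]
 [141. 179.]]
3 80 [0.42657581 0.32274707] 83.46026 [0.133, 0.1744] [[283. 195.]
 [299.  82.]
 [144.  63.]
 [142. 179.]]
3 100 [0.4266358  0.32253024] 83.46394 [0.1315, 0.1723] [[282. 194.]
 [298.  83.]
 [145.  64.]
 [143. 179.]]
studs [[0.48396422 0.34620584 0.05      ]
 [0.37508113 0.35875945 0.05      ]] 0.10960437984651807 [0.42952267 0.35248264 0.05      ]
2 60 [0.47757599 0.01493635] -81.850746 [0.1352, 0.1761] [[188. 204.]
 [329. 185.]
 [318.  69.]
 [165.  92.]]
2 80 [0.47766882 0.01511198] -81.983055 [0.1344, 0.1747] [[188. 203.]
 [328. 185.]
 [318.  69.]
 [165.  92.]]
2 100 [0.47646222 0.01438667] -81.20909 [0.1329, 0.172] [[191. 204.]
 [328. 184.]
 [316.  70.]
 [167.  94.]]
studs [[ 0.53571163 -0.00735946  0.05      ]
 [ 0.42607725 -0.02238753  0.05      ]] 0.11065956240281424 [ 0.48089444 -0.0148735   0.05      ]
```

```bash
python3 - <<'E'
from h import *
plan(yaw_target(np.radians(-81.9)),np.array([.4765,.0148,.041]))
E
```

```text
turn [ 0.0007  0.0004 -0.1422] shift [0.0589 0.2684 0.2394]
```

Emit:
apply_moves:
  series:
    - [0,0,0,0,0,-0.142,0.6]
    - [0.01,0.045,0,0,0,0,0.6]
    - [0.01,0.045,0,0,0,0,0.6]
    - [0.01,0.045,0,0,0,0,0.6]
    - [0.01,0.045,0.02,0,0,0,0.6]
    - [0.01,0.045,0.03,0,0,0,0.6]
    - [0.009,0.043,0.03,0,0,0,0.6]
    - [0,0,0.04,0,0,0,0.6]
    - [0,0,0.04,0,0,0,0.6]
    - [0,0,0.02,0,0,0,0.6]
    - [0,0,0,0,0,0,0.6]
    - [0,0,0,0,0,0,0.6]

```text
t: 4.45
position: [0.4738, 0.0218, 0.1062]
orientation: [3.134, 0.221, 0.001]
contact_force: [0.9, 0.0, -0.1]
grip_width: 0.6
grasp_force: 0.0
```

```bash
python3 - <<'E'
from h import *
plan(yaw_target(np.radians(-81.9)),np.array([.4765,.0148,.041]))
im=capture("wrist"); cv2.imwrite("pics/w4.png",im)
E
```

```text
turn [ 0.0002 -0.0005 -0.0008] shift [0.0017 0.0073 0.0652]
```

View pics/w4.png

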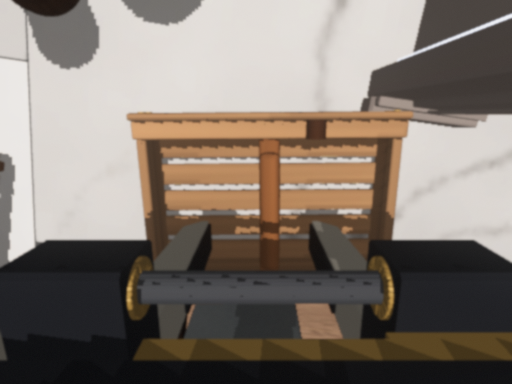

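The rail is at column 269 and the fingers straddle it. The tray edge is parallel to the image rows, so the 7 mm shift agrees. I'll correct, descend and grip.

Emit:
apply_moves:
  grip_force: 25
  series:
    - [0.002,0.007,0.005,0,0,0,0.6]
    - [0,0,0.03,0,0,0,0.6]
    - [0,0,0.03,0,0,0,0.6]
    - [0,0,0,0,0,0,0.6]
    - [0,0,0,0,0,0,0.3]
    - [0,0,0,0,0,0,0]
    - [0,0,0,0,0,0,0]
    - [0,0,0,0,0,0,0]
    - [0,0,0,0,0,0,0]
    - [0,0,0,0,0,0,0]
    - [0,0,0,0,0,0,0]

```text
t: 5.6
position: [0.4767, 0.0165, 0.0406]
orientation: [3.133, 0.224, 0.001]
contact_force: [-1.6, -0.9, 5.4]
grip_width: 0.144
grasp_force: 25.0
```

Emit:
apply_moves:
  series:
    - [0,0,-0.03,0,0,0,0]
    - [0,0,-0.04,0,0,0,0]
    - [0,0,-0.04,0,0,0,0]
    - [0,0,-0.04,0,0,0,0]
    - [0,0,0,0,0,0,0]
    - [0,0,0,0,0,0,0]
    - [0,0,0,0,0,0,0]

```text
t: 6.3
position: [0.4759, 0.0166, 0.1883]
orientation: [-3.133, -0.224, 0.004]
contact_force: [0.4, 0.5, -3.5]
grip_width: 0.149
grasp_force: 25.0
```

```bash
cat >> h.py <<'E'
def held(im,s,c,w=2):
    "held tray seen by wrist camera: fit far rim line on plane 52 mm above underside; prints in tool frame"
    hsv=cv2.cvtColor(cv2.GaussianBlur(im,(3,3),0),cv2.COLOR_BGR2HSV)
    m=cv2.morphologyEx(((hsv[...,1]>80)&(hsv[...,2]>60)).astype(np.uint8),cv2.MORPH_OPEN,np.ones((3,3)))
    return m
E
python3 - <<'E'
from h import *
import pickle
s=state(); c=get_calibration("wrist"); im=capture("wrist"); cv2.imwrite("pics/w5.png",im); pickle.dump((s,c),open("w5.pkl","wb"))
print(s['position'],s['t'],s['contact_force'])
m=held(im,s,c)
T=Ro.from_rotvec(s['orientation']).as_matrix()
pts=[]
for u in list(range(140,250,10))+list(range(270,400,10)):
    col=np.where(m[:235,u])[0]; 
    v=[a for a in col if m[a:a+6,u].all()]
    if v: pts.append((u,v[0]))
print(pts)
z=s['position'][2]-.041+.052
P=(ray(c,pts,z)-s['position'])@T; print((P*1000).round(1)[::3])
E
```

```text
[0.47587632 0.01661498 0.18829843] 6.3 [ 0.35187694  0.54667519 -3.46310556]
[(140, np.int64(117)), (150, np.int64(117)), (160, np.int64(117)), (170, np.int64(117)), (180, np.int64(117)), (190, np.int64(117)), (200, np.int64(117)), (210, np.int64(117)), (220, np.int64(117)), (230, np.int64(117)), (240, np.int64(117)), (270, np.int64(117)), (280, np.int64(117)), (290, np.int64(117)), (300, np.int64(117)), (310, np.int64(117)), (320, np.int64(117)), (330, np.int64(117)), (340, np.int64(116)), (350, np.int64(116)), (360, np.int64(116)), (370, np.int64(116)), (380, np.int64(115)), (390, np.int64(115))]
[[ 66.6 -49.4 -11.2]
 [ 66.6 -37.  -11.2]
 [ 66.6 -24.5 -11.2]
 [ 66.6 -12.1 -11.2]
 [ 66.6   8.6 -11.2]
 [ 66.6  21.  -11.2]
 [ 67.   33.4 -11.2]
 [ 67.   45.8 -11.2]]
```

View pics/w5.png

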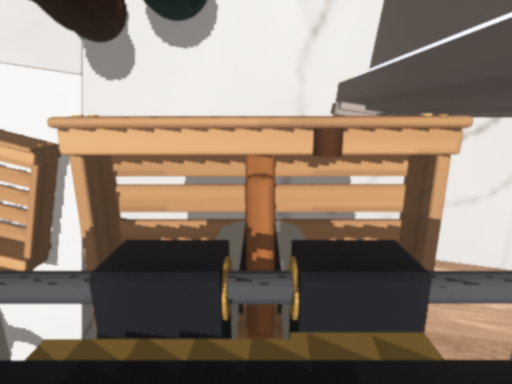

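The tray hangs level and centred in the grip, with rim corners at columns 50 and 472. Next I'll carry it back a little and then left, clear of the mill.

```bash
python3 - <<'E'
from h import *
plan(yaw_target(np.radians(-96.55)),np.array([.4334,.3824,.125]))
c=get_calibration("top"); im=cv2.imread("pics/top0.png"); print(ray(c,[(179,160),(170,160)],0),ray(c,[(175,152)],.1), ray(c,[(256,172)],0.0))
E
```

```text
turn [-1.000e-04  2.900e-03  2.571e-01] shift [-0.0839 -0.3586  0.0633]
[[0.60308129 0.18757558 0.        ]
 [0.60250863 0.22020466 0.        ]] [[0.61404773 0.18616219 0.1       ]] [[ 0.56378213 -0.09331345  0.        ]]
```

Emit:
apply_moves:
  series:
    - [-0.03,0,0,0,0,0,0]
    - [-0.03,-0.005,0,0,0,0.1285,0]
    - [-0.018,-0.015,0,0,0,0.1285,0]
    - [0,-0.045,0,0,0,0,0]
    - [0,-0.045,0,0,0,0,0]
    - [0,-0.045,0,0,0,0,0]
    - [0,-0.045,0,0,0,0,0]
    - [0,-0.045,0,0,0,0,0]
    - [0,-0.045,0,0,0,0,0]
    - [0,-0.045,0,0,0,0,0]
    - [0,0,0,0,0,0,0]
    - [0,0,0,0,0,0,0]

```text
t: 7.55
position: [0.4335, 0.3411, 0.1883]
orientation: [3.134, -0.177, -0.004]
contact_force: [-0.3, -0.9, -3.3]
grip_width: 0.148
grasp_force: 25.0
```

```bash
python3 - <<'E'
from h import *
plan(yaw_target(np.radians(-96.55)),np.array([.4334,.3824,.125]))
E
```

```text
turn [0.0024 0.0024 0.0018] shift [-0.0048 -0.0411  0.0633]
```

Emit:
apply_moves:
  series:
    - [-0.0025,-0.02,0,0.0024,0.0024,0.0018,0]
    - [-0.0023,-0.021,0.01,0,0,0,0]
    - [0,0,0.025,0,0,0,0]
    - [0,0,0.025,0,0,0,0]
    - [0,0,0.015,0,0,0,0]
    - [0,0,0,0,0,0,0]
    - [0,0,0,0,0,0,0]

```text
t: 8.25
position: [0.4345, 0.3817, 0.116]
orientation: [-3.134, 0.183, -0.004]
contact_force: [-0.2, -0.1, -3.7]
grip_width: 0.152
grasp_force: 25.0
```

```bash
python3 - <<'E'
from h import *
import pickle
plan(yaw_target(np.radians(-96.55)),np.array([.4334,.3824,.0866]))
s=state(); c=get_calibration("wrist"); im=capture("wrist"); cv2.imwrite("pics/w6.png",im); pickle.dump((s,c),open("w6.pkl","wb"))
E
```

```text
turn [-0.0026 -0.0027 -0.0023] shift [-0.0012 -0.0006  0.0294]
```

View pics/w6.png

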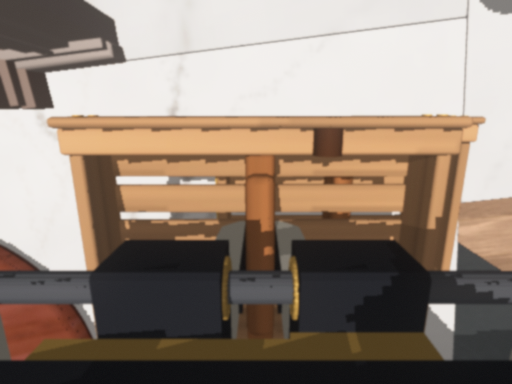

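The tray is over the base, aligned with its far edge behind the rim (row ~118). I'll lower it to contact.

Emit:
apply_moves:
  series:
    - [-0.001,-0.0006,0.01,0,0,0,0]
    - [0,0,0.008,0,0,0,0]
    - [0,0,0.006,0,0,0,0]
    - [0,0,0.002,0,0,0,0]
    - [0,0,0.002,0,0,0,0]
    - [0,0,0,0,0,0,0]
    - [0,0,0,0,0,0,0]

```text
t: 9.0
position: [0.4335, 0.383, 0.0875]
orientation: [-3.134, 0.182, -0.004]
contact_force: [0.4, 0.3, -4.3]
grip_width: 0.148
grasp_force: 25.0
```

Emit:
apply_moves:
  series:
    - [0,0,0.001,0,0,0,0]
    - [0,0,0.001,0,0,0,0]
    - [0,0,0,0,0,0,0]
    - [0,0,0,0,0,0,0]
    - [0,0,0,0,0,0,0]

```text
t: 9.5
position: [0.4336, 0.3831, 0.0866]
orientation: [-3.133, 0.182, -0.005]
contact_force: [-2.6, -2.0, 7.7]
grip_width: 0.149
grasp_force: 25.0
```

Contact came at exactly the seated height (0.0866). I'll release and rise.

Emit:
apply_moves:
  series:
    - [0,0,0,0,0,0,0.3]
    - [0,0,0,0,0,0,0.5]
    - [0,0,0,0,0,0,0.5]
    - [0,0,-0.02,0,0,0,0.5]
    - [0,0,-0.03,0,0,0,0.5]
    - [0,0,-0.045,0,0,0,0.5]
    - [-0.03,0.03,-0.045,0,0,0,0.5]
    - [-0.03,0.03,-0.045,0,0,0,0.5]
    - [0,0,-0.03,0,0,0,0.5]
    - [0,0,0,0,0,0,0.5]
    - [0,0,0,0,0,0,0.5]

```text
t: 10.6
position: [0.3792, 0.34, 0.2831]
orientation: [-3.133, 0.182, -0.005]
contact_force: [-0.2, 0.4, -0.4]
grip_width: 0.5
grasp_force: 0.0
```

```bash
python3 - <<'E'
from h import *
import pickle
s=state(); c=get_calibration("wrist"); im=capture("wrist"); cv2.imwrite("pics/w7.png",im); pickle.dump((s,c),open("w7.pkl","wb"))
print(s['position'],s['t'])
for z in (.098,): 
  for sm in (80,): print(*rim(im,c,tuple(proj(c,[.4335,.383,.09])[0].astype(int)),z,sm))
cv2.imwrite("pics/w7b.png",im[:230])
E
```

```text
[0.37917975 0.33999131 0.2831399 ] 10.6
[0.43106033 0.35903333] 83.3869 [0.132, 0.2208] [[338. 194.]
 [346.  65.]
 [124.  65.]
 [137. 194.]]
```

View pics/w7b.png

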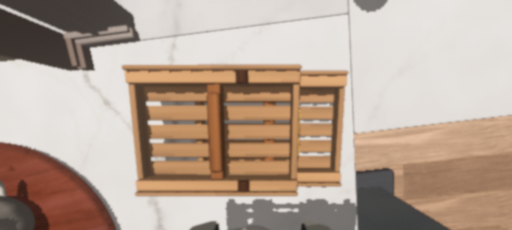

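The tray is stepped left and lies flush and parallel on the base, with studs at (241,76) and (244,186). Next I'll compute the leaning tray's pose from the first wrist view.

```bash
python3 - <<'E'
from h import *
import pickle
from scipy.optimize import brentq
c=pickle.load(open("w7.pkl","rb"))[1]
P=ray(c,[(241.5,76),(244,186)],.096); a=np.radians(-96.55); ax=np.array([np.cos(a),np.sin(a),0]); C=P.mean(0)-.03*ax
E=ray(c,[(124,65),(137,194)],.098); print("flat on base: studs",P,np.linalg.norm(P[0]-P[1]),"C",C,"from edge",E.mean(0)+.09*ax)
print("angle of top rim",np.degrees(np.arctan2(*(ray(c,[(124,65)],.098)-ray(c,[(300,65)],.098))[0][[1,0]])))
c1=pickle.load(open("w1.pkl","rb"))[1]; im=cv2.imread("pics/w1.png")
uv=[(220,73.3),(230,169.5)]
f=lambda h: ray(c1,uv,[h+.0285,h-.0285])
h=brentq(lambda h:np.linalg.norm(np.subtract(*f(h)))-.114,.03,.25); P=f(h); d=P[0]-P[1]
print("leaning studs",P,h); hd=d[:2]/np.linalg.norm(d[:2]); 
ay=np.r_[hd*np.cos(np.pi/6),.5]; x=np.r_[-hd[1],hd[0],0]  # left
x=x if x[1]>0 else -x; yy=-ay if False else ay
zz=np.cross(x,ay); zz=zz if zz[2]>0 else -zz
Cc=P.mean(0)-.03*x-.0235*zz
print("x",x,"z",zz,"C",Cc, "heading x",np.degrees(np.arctan2(x[1],x[0])),"tilt",d[2]/.114)
ct=get_calibration("top"); print(proj(ct,P)," seen (338.4,174),(335.4,204.6)")
# corner predictions in w1
for xx in (-.09,.09):
  for y_ in (-.068,.068): print(proj(c1,Cc+x*xx+ay*y_+.026*zz).round(0),end=' ')
E
```

```text
flat on base: studs [[0.48587001 0.34642687 0.096     ]
 [0.37313385 0.35847172 0.096     ]] 0.11337777248394497 C [0.43292403 0.38225348 0.096     ] from edge [0.433512   0.37891577 0.098     ]
angle of top rim 83.31442132293303
leaning studs [[ 0.54372181 -0.36471765  0.12390053]
 [ 0.44500955 -0.36641797  0.06690053]] 0.09540052860153028
x [-0.01722244  0.99985168  0.        ] z [-0.49992584 -0.00861122  0.8660254 ] C [ 0.50663061 -0.39536099  0.07504893] heading x 90.98682209157656 tilt 0.49999999999999994
[[337.47301939 174.21985971]
 [334.64727934 204.59837674]]  seen (338.4,174),(335.4,204.6)
[[332. 176.]] [[355.  60.]] [[180. 179.]] [[150.  63.]]
```

The predicted corners and top-view studs agree with what was seen to about 1–4 px. I'll travel to the stand now.

```bash
cat >> h.py <<'E'
LC=np.array([.5066,-.3954,.0750]); LX=np.array([-.0172,.99985,0]); LZ=np.array([-.49993,-.0086,.866])
LT=np.c_[np.cross(-LX,-LZ),-LX,-LZ]
E
python3 - <<'E'
from h import *
s=state(); T0=Ro.from_rotvec(s['orientation']).as_matrix()
g=LC+.015*LZ
plan(T0,g+.13*LZ)      # shift in present axes
plan(LT,g+.13*LZ)
E
```

```text
turn [0. 0. 0.] shift [0.1397 0.7254 0.0803]
turn [ 0.0331  0.5208 -0.1306] shift [-0.0041  0.7374  0.0917]
```

Emit:
apply_moves:
  series:
    - [0.012,0.03,0,0,0,0,0.5]
    - [0.012,0.045,0,0,0,0,0.5]
    - [0.012,0.045,0,0,0,0,0.5]
    - [0.01,0.045,0,0,0,0,0.5]
    - [0.01,0.045,0,0,0,0,0.5]
    - [0.01,0.045,0,0,0,0,0.5]
    - [0.01,0.045,0,0,0,0,0.5]
    - [0.01,0.045,0,0,0,0,0.5]
    - [0.01,0.045,0,0,0,0,0.5]
    - [0.01,0.045,0,0,0,0,0.5]
    - [0.01,0.045,0,0,0,0,0.5]
    - [0.01,0.045,0,0,0,0,0.5]

```text
t: 11.85
position: [0.4432, -0.1982, 0.2803]
orientation: [-3.133, 0.183, -0.001]
contact_force: [1.2, 0.8, 1.0]
grip_width: 0.5
grasp_force: 0.0
```

Emit:
apply_moves:
  series:
    - [0.01,0.045,0,0,0,0,0.5]
    - [0.004,0.045,0,0,0,0,0.5]
    - [0,0.045,0,0,0,0,0.5]
    - [0,0.045,0,0,0,0,0.5]
    - [0,0,0,0.0083,0.1302,-0.0327,0.5]
    - [0,0,0,0.0083,0.1302,-0.0327,0.5]
    - [0,0,0,0.0083,0.1302,-0.0327,0.5]
    - [0,0,0,0.0083,0.1302,-0.0327,0.5]
    - [0,0,0,0,0,0,0.5]
    - [0,0,0,0,0,0,0.5]

```text
t: 12.85
position: [0.4359, -0.3769, 0.2803]
orientation: [-3.03, -0.022, -0.806]
contact_force: [0.4, -0.0, 0.4]
grip_width: 0.5
grasp_force: 0.0
```

```bash
python3 - <<'E'
from h import *
g=LC+.015*LZ
print(state()['position'],state()['q'].round(2))
plan(LT,g+.13*LZ)
E
```

```text
[ 0.43590081 -0.37685255  0.28029887] [-0.96 -0.32  1.84  0.44  1.33  0.55]
turn [-0.0009  0.0035 -0.0028] shift [-0.0417  0.0198  0.068 ]
```

Emit:
apply_moves:
  series:
    - [-0.02,0.01,0.02,-0.0009,0.0035,-0.0028,0.5]
    - [-0.02,0.01,0.02,0,0,0,0.5]
    - [-0.0017,0,0.028,0,0,0,0.5]
    - [0,0,0.03,0,0,0,0.5]
    - [0,0,0.03,0,0,0,0.5]
    - [0,0,0,0,0,0,0.5]
    - [0,0,0,0,0,0,0.5]

```text
t: 13.55
position: [0.4658, -0.3957, 0.1499]
orientation: [-3.029, -0.032, -0.814]
contact_force: [-0.3, 0.5, 0.4]
grip_width: 0.504
grasp_force: 0.0
```

```bash
python3 - <<'E'
from h import *
import pickle
g=LC+.015*LZ
plan(LT,g)
s=state(); c=get_calibration("wrist"); im=capture("wrist"); cv2.imwrite("pics/w8.png",im); pickle.dump((s,c),open("w8.pkl","wb"))
ay=LT[:,0]
print("pred corners far",[proj(c,LC+LX*x+ay*.068+.026*LZ).round(0)[0] for x in (-.09,.09)],"stud",proj(c,LC+LX*.03+ay*.057+.022*LZ).round(0),"rail far end",proj(c,LC+ay*.042+.024*LZ).round(0))
E
```

```text
turn [-0.0015 -0.0017  0.0035] shift [-0.0021  0.0004  0.0702]
pred corners far [array([402., 117.]), array([119., 116.])] stud [[215. 134.]] rail far end [[260. 157.]]
```

View pics/w8.png

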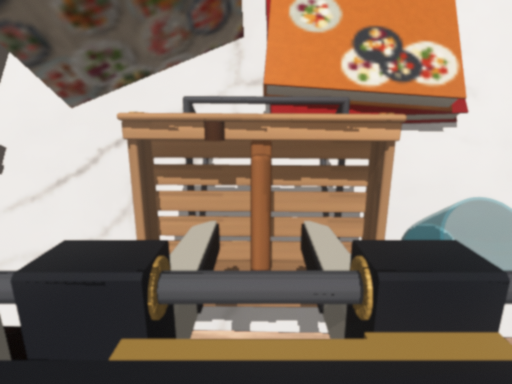

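The far rim corners at (118,115) and (404,116) match the prediction, and the rail is at column 260 between the fingers. I'll descend along the tool axis and grip.

Emit:
apply_moves:
  grip_force: 25
  series:
    - [-0.002,0,0.02,0,0,0,0.5]
    - [0,0,0.025,0,0,0,0.5]
    - [0,0,0.025,0,0,0,0.5]
    - [0,0,0,0,0,0,0.5]
    - [0,0,0,0,0,0,0.3]
    - [0,0,0,0,0,0,0]
    - [0,0,0,0,0,0,0]
    - [0,0,0,0,0,0,0]
    - [0,0,0,0,0,0,0]
    - [0,0,0,0,0,0,0]
    - [0,0,0,0,0,0,0]

```text
t: 14.7
position: [0.4987, -0.3957, 0.0887]
orientation: [-3.03, -0.03, -0.819]
contact_force: [-4.8, 1.0, 4.5]
grip_width: 0.149
grasp_force: 25.0
```

Emit:
apply_moves:
  series:
    - [0,0,-0.015,0,0,0,0]
    - [0,0,-0.025,0,0,0,0]
    - [0,0,-0.03,0,0,0,0]
    - [0,0,-0.04,0,0,0,0]
    - [0,0,-0.03,0,0,0,0]
    - [0,0,0,0,0,0,0]
    - [0,0,0,0,0,0,0]

```text
t: 15.4
position: [0.4281, -0.3968, 0.2091]
orientation: [-3.03, -0.029, -0.818]
contact_force: [1.2, 0.1, -3.4]
grip_width: 0.15
grasp_force: 25.0
```

```bash
python3 - <<'E'
from h import *
s=state(); print(s['position'])
plan(yaw_target(np.radians(-96.55)),np.array([.4266,.3228,.20]))
plan(yaw_target(np.radians(-90)),np.array([.44,-.38,.21]))
E
```

```text
[ 0.42805588 -0.39676813  0.20912588]
turn [-0.0332 -0.527   0.1306] shift [-0.0835 -0.7147  0.0091]
turn [-0.003  -0.5276  0.019 ] shift [ 0.0119 -0.0168 -0.0009]
```

Emit:
apply_moves:
  series:
    - [0,0,0,-0.0083,-0.1318,0.0327,0]
    - [0,0,0,-0.0083,-0.1318,0.0327,0]
    - [0,0,0,-0.0083,-0.1318,0.0327,0]
    - [0,0,0,-0.0083,-0.1318,0.0327,0]
    - [0,0,0,0,0,0,0]
    - [0,-0.03,0,0,0,0,0]
    - [0,-0.045,0,0,0,0,0]
    - [0,-0.045,0,0,0,0,0]
    - [0,-0.045,0,0,0,0,0]
    - [0,-0.045,0,0,0,0,0]
    - [0,0,0,0,0,0,0]
    - [0,0,0,0,0,0,0]

```text
t: 16.6
position: [0.4521, -0.1871, 0.2083]
orientation: [-3.135, 0.174, -0.002]
contact_force: [0.6, -0.2, -1.5]
grip_width: 0.15
grasp_force: 25.0
```

```bash
python3 - <<'E'
from h import *
import pickle
s=state(); c=get_calibration("wrist"); im=capture("wrist"); cv2.imwrite("pics/w9.png",im); pickle.dump((s,c),open("w9.pkl","wb"))
print(s['position'],s['orientation'],s['wrist_torque'])
m=held(im,s,c); T=Ro.from_rotvec(s['orientation']).as_matrix(); pts=[]
for u in list(range(60,250,20))+list(range(270,460,20)):
    v=[a for a in np.where(m[:235,u])[0] if m[a:a+6,u].all()]
    if v: pts.append((u,int(v[0])))
print(pts); z=s['position'][2]-.041+.052
P=(ray(c,pts,z)-s['position'])@T; print((P*1000).round(1)[::3,:2])
r=np.where(m[120])[0]; print(r.min(),r.max(), [ (a,b) for a,b in zip(r[:-1],r[1:]) if b-a>1])
plan(yaw_target(np.radians(-96.55)),np.array([.4264,.3225,.16]))
E
```

```text
[ 0.45213356 -0.18711359  0.20833698] [-3.13496373e+00  1.73985793e-01 -2.31667978e-03] [ 0.08247632  0.02219761 -0.01723905]
[(60, 108), (80, 108), (100, 108), (120, 108), (140, 109), (160, 109), (180, 109), (200, 109), (220, 109), (240, 109), (270, 109), (290, 109), (310, 109), (330, 109), (350, 109), (370, 109), (390, 108), (410, 108), (430, 108), (450, 107)]
[[ 70.3 -82.2]
 [ 70.3 -57.4]
 [ 69.9 -32.7]
 [ 69.9  -7.9]
 [ 69.9  20.9]
 [ 69.9  45.6]
 [ 70.2  70.3]]
49 472 []
turn [-0.0015 -0.0008  0.0018] shift [-0.0837 -0.5042  0.0485]
```

Rim row 108 means the tray sits about 3 mm further forward in the grip than the first, at the same scale and level. I'll compensate for that in the target.

Emit:
apply_moves:
  series:
    - [-0.03,-0.03,0,0,0,0,0]
    - [-0.03,-0.045,0,0,0,0,0]
    - [-0.026,-0.045,0,0,0,0,0]
    - [0,-0.045,0,0,0,0,0]
    - [0,-0.045,0,0,0,0,0]
    - [0,-0.045,0,0,0,0,0]
    - [0,-0.045,0,0,0,0,0]
    - [0,-0.045,0,0,0,0,0]
    - [0,-0.045,0,0,0,0,0]
    - [0,-0.045,0,0,0,0,0]
    - [0,-0.04,0,0,0,0,0]
    - [0,0,0,0,0,0,0]

```text
t: 17.85
position: [0.424, 0.2908, 0.2081]
orientation: [-3.135, 0.175, 0.003]
contact_force: [0.4, -0.7, -2.8]
grip_width: 0.15
grasp_force: 25.0
```

Emit:
apply_moves:
  series:
    - [0,0,0,0,0,0,0]
    - [0,0,0,0,0,0,0]

```text
t: 18.05
position: [0.4238, 0.287, 0.2092]
orientation: [-3.136, 0.181, 0.001]
contact_force: [-0.9, -0.5, -2.5]
grip_width: 0.152
grasp_force: 25.0
```

```bash
python3 - <<'E'
from h import *
print(state()['position'])
plan(yaw_target(np.radians(-96.55)),np.array([.4237,.3230,.1326]))
E
```

```text
[0.42380787 0.28697188 0.20915068]
turn [-0.0003  0.0006 -0.0009] shift [-0.0042 -0.0358  0.0766]
```

Emit:
apply_moves:
  series:
    - [-0.002,-0.018,0,0,0,0,0]
    - [-0.002,-0.018,0,0,0,0,0]
    - [0,0,0.02,0,0,0,0]
    - [0,0,0.025,0,0,0,0]
    - [0,0,0.014,0,0,0,0]
    - [0,0,0,0,0,0,0]
    - [0,0,0,0,0,0,0]
    - [0,0,0,0,0,0,0]

```text
t: 18.85
position: [0.424, 0.3247, 0.152]
orientation: [-3.135, 0.179, -0.002]
contact_force: [0.1, 0.0, -2.0]
grip_width: 0.146
grasp_force: 25.0
```

```bash
python3 - <<'E'
from h import *
print(state()['position'])
plan(yaw_target(np.radians(-96.55)),np.array([.4237,.3230,.1326]))
E
```

```text
[0.42396657 0.32469935 0.15201866]
turn [-0.0015 -0.0011  0.0002] shift [-0.0001  0.0017  0.0194]
```

Emit:
apply_moves:
  series:
    - [0,0.0015,0.007,0,0,0,0]
    - [0,0,0.006,0,0,0,0]
    - [0,0,0.003,0,0,0,0]
    - [0,0,0.002,0,0,0,0]
    - [0,0,0,0,0,0,0]
    - [0,0,0,0,0,0,0]

```text
t: 19.45
position: [0.4234, 0.3229, 0.1328]
orientation: [-3.136, 0.179, 0.0]
contact_force: [-0.2, 0.2, -2.4]
grip_width: 0.146
grasp_force: 25.0
```

Emit:
apply_moves:
  series:
    - [0,0,0.001,0,0,0,0]
    - [0,0,0.001,0,0,0,0]
    - [0,0,0,0,0,0,0]
    - [0,0,0,0,0,0,0]

```text
t: 19.85
position: [0.4233, 0.3229, 0.1307]
orientation: [-3.136, 0.179, 0.0]
contact_force: [0.7, 0.4, -2.8]
grip_width: 0.145
grasp_force: 25.0
```

Emit:
apply_moves:
  series:
    - [0,0,0.001,0,0,0,0]
    - [0,0,0,0,0,0,0]
    - [0,0,0.001,0,0,0,0]
    - [0,0,0,0,0,0,0]
    - [0,0,0,0,0,0,0]

```text
t: 20.35
position: [0.4233, 0.3229, 0.1286]
orientation: [-3.136, 0.179, 0.0]
contact_force: [0.1, -0.3, -2.6]
grip_width: 0.148
grasp_force: 25.0
```

Emit:
apply_moves:
  series:
    - [0,0,0.001,0,0,0,0]
    - [0,0,0,0,0,0,0]
    - [0,0,0,0,0,0,0]

```text
t: 20.65
position: [0.4233, 0.3229, 0.1276]
orientation: [-3.136, 0.179, 0.0]
contact_force: [0.3, 0.5, -2.6]
grip_width: 0.149
grasp_force: 25.0
```

```bash
python3 - <<'E'
from h import *
import pickle
s=state(); c=get_calibration("wrist"); im=capture("wrist"); cv2.imwrite("pics/w10.png",im); sc=capture("scene"); cv2.imwrite("pics/s10.png",sc)
print(s['position'],s['contact_force'])
a=cv2.resize(sc[130:230,110:270],(480,300),interpolation=cv2.INTER_CUBIC); cv2.imwrite("pics/c10.png",np.vstack([im[60:330,16:496],a]))
E
```

```text
[0.42329949 0.32286841 0.12759608] [ 0.31969283  0.51634454 -2.61220156]
```

View pics/c10.png

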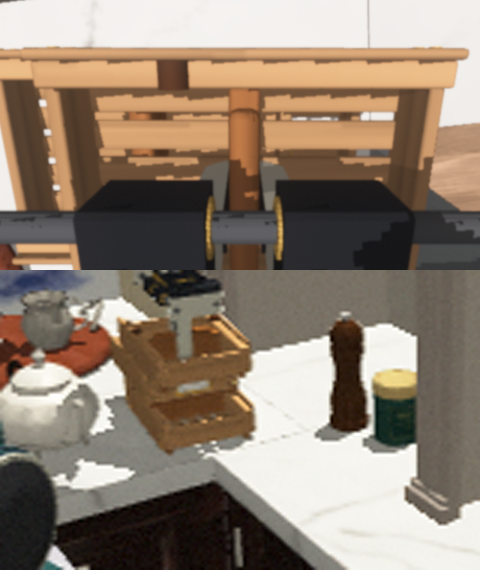

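```bash
python3 - <<'E'
from h import *
for i in (5,6,9,10):
    im=cv2.imread(f"pics/w{i}.png"); m=held(im,0,0)
    o=[]
    for k in (100,105,110,114,118,122,126,130,134,138,142,146,150):
        r=np.where(m[k])[0]; o.append((k,int(r.min()),int(r.max())) if len(r) else (k,0,0))
    hsv=cv2.cvtColor(im,cv2.COLOR_BGR2HSV)
    rr=[np.where((hsv[v,225:300,0]<13)&(hsv[v,225:300,1]>120))[0]+225 for v in (180,200)]
    print(i,o,[(int(r.min()),int(r.max())) for r in rr if len(r)])
    # lip inner/guard edges along column 200
    g=im[95:175,200].max(1).astype(int); print([int(x) for x in g])
E
```

```text
5 [(100, 0, 0), (105, 0, 0), (110, 0, 0), (114, 423, 448), (118, 50, 471), (122, 48, 471), (126, 52, 467), (130, 58, 461), (134, 0, 461), (138, 0, 461), (142, 0, 460), (146, 0, 459), (150, 0, 458)] [(247, 273), (247, 273)]
[242, 242, 242, 241, 241, 241, 241, 241, 241, 241, 241, 241, 241, 241, 241, 241, 240, 241, 240, 236, 219, 181, 181, 203, 212, 218, 220, 215, 208, 195, 181, 164, 144, 125, 131, 167, 205, 223, 227, 228, 228, 228, 229, 229, 229, 229, 230, 230, 230, 230, 230, 230, 230, 229, 229, 229, 227, 217, 195, 163, 128, 114, 111, 111, 111, 110, 112, 128, 161, 192, 204, 206, 206, 206, 205, 205, 205, 204, 202, 196]
6 [(100, 0, 0), (105, 0, 0), (110, 0, 0), (114, 0, 0), (118, 50, 483), (122, 48, 482), (126, 51, 477), (130, 58, 476), (134, 58, 476), (138, 59, 475), (142, 60, 468), (146, 60, 468), (150, 61, 467)] [(247, 274), (247, 274)]
[242, 242, 242, 242, 242, 242, 242, 242, 242, 242, 242, 242, 242, 242, 242, 242, 242, 242, 241, 238, 222, 183, 182, 202, 213, 219, 220, 216, 208, 196, 182, 167, 155, 163, 190, 207, 217, 225, 227, 228, 228, 229, 229, 230, 229, 230, 230, 230, 231, 231, 2
[... 640 characters left out ...]
119, 129, 161, 192, 204, 207, 211, 219, 221, 222, 222, 223, 222, 219, 217, 214, 210, 199, 183, 180, 192, 198]
10 [(100, 0, 0), (105, 0, 0), (110, 0, 483), (114, 0, 483), (118, 0, 479), (122, 0, 472), (126, 0, 472), (130, 0, 471), (134, 0, 470), (138, 0, 470), (142, 8, 469), (146, 9, 468), (150, 9, 458)] [(245, 275), (247, 274)]
[244, 244, 244, 244, 244, 244, 244, 244, 244, 244, 242, 236, 218, 196, 196, 205, 209, 211, 208, 203, 195, 188, 176, 154, 123, 93, 77, 73, 72, 72, 72, 72, 71, 73, 72, 71, 73, 71, 72, 72, 72, 73, 73, 72, 72, 73, 73, 73, 72, 73, 72, 73, 74, 76, 88, 101, 113, 114, 116, 114, 123, 151, 187, 209, 216, 217, 217, 217, 217, 218, 218, 216, 212, 209, 204, 192, 167, 135, 134, 168]
```

The rim spans 446 px against 423 px for the first tray, so this one is gripped about 7 mm deeper and should seat near TCP z ≈ 0.126. I'll continue down gently.

Emit:
apply_moves:
  series:
    - [0,0,0.001,0,0,0,0]
    - [0,0,0,0,0,0,0]
    - [0,0,0,0,0,0,0]

```text
t: 21.05
position: [0.4235, 0.323, 0.1269]
orientation: [-3.136, 0.179, -0.0]
contact_force: [0.1, -0.6, 1.1]
grip_width: 0.148
grasp_force: 25.0
```

Emit:
apply_moves:
  series:
    - [0,0,0.001,0,0,0,0]
    - [0,0,0,0,0,0,0]
    - [0,0,0,0,0,0,0]

```text
t: 21.35
position: [0.4235, 0.323, 0.1268]
orientation: [-3.136, 0.179, -0.001]
contact_force: [-4.0, -2.9, 11.2]
grip_width: 0.15
grasp_force: 25.0
```

Emit:
apply_moves:
  series:
    - [0,0,0,0,0,0,0.3]
    - [0,0,0,0,0,0,0.45]
    - [0,0,0,0,0,0,0.45]
    - [0,0,-0.02,0,0,0,0.45]
    - [0,0,-0.03,0,0,0,0.45]
    - [0,0,-0.045,0,0,0,0.45]
    - [-0.03,0,-0.045,0,0,0,0.45]
    - [-0.03,0,-0.03,0,0,0,0.45]
    - [0,0,0,0,0,0,0.45]
    - [0,0,0,0,0,0,0.45]
    - [0,0,0,0,0,0,0.45]

```text
t: 22.45
position: [0.3661, 0.3292, 0.2909]
orientation: [3.136, -0.179, -0.002]
contact_force: [0.3, -0.3, 0.0]
grip_width: 0.448
grasp_force: 0.0
```

```bash
python3 - <<'E'
from h import *
import pickle
s=state(); c=get_calibration("wrist"); im=capture("wrist"); sc=capture("scene"); cv2.imwrite("pics/w11.png",im); cv2.imwrite("pics/s11.png",sc); pickle.dump((s,c),open("w11.pkl","wb"))
print(s['position'])
bx=np.array([np.cos(np.radians(83.45)),np.sin(np.radians(83.45)),0]); by=np.array([-bx[1],bx[0],0])
B=np.array([.4266,.3228,0])
for y in (.057,-.057): print("pred top studs",proj(c,B+bx*.03+by*y+[0,0,.142]).round(1),"mid studs",proj(c,B+bx*.03-by*y+[0,0,.096]).round(1))
print("corners",[proj(c,B+bx*x+by*y+[0,0,.144]).round(1)[0].tolist() for x in (-.09,.09) for y in (-.068,.068)])
a=cv2.resize(sc[150:230,110:270],(640,320),interpolation=cv2.INTER_CUBIC); cv2.imwrite("pics/c11.png",np.vstack([cv2.copyMakeBorder(im[:240],0,0,0,128,0),a]))
E
```

```text
[0.36614095 0.32921809 0.29089075]
pred top studs [[227.7 182.1]] mid studs [[229.3  62.8]]
pred top studs [[224.4  54.5]] mid studs [[231.8 173.2]]
corners [[363.6, 40.3], [352.0, 193.7], [153.8, 40.2], [165.7, 193.7]]
```

View pics/c11.png

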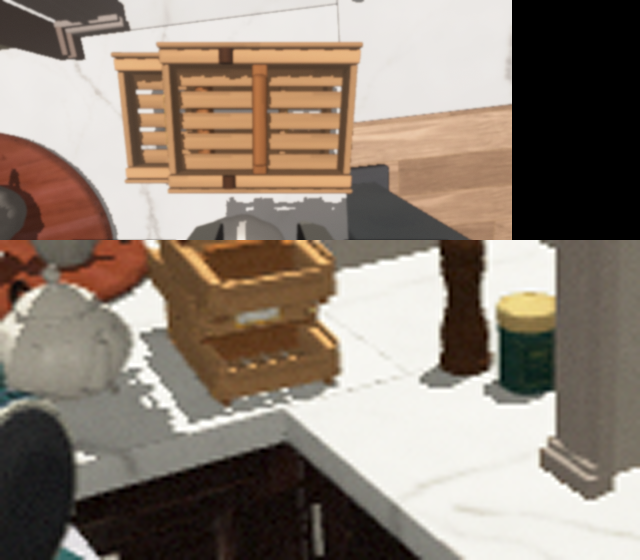

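The stack is staggered and parallel. Top studs are at (226,56) and (229,182), within 2 px of prediction for a seated tray, and the tin and mill are undisturbed. I'm handing it in.

```bash
python3 -c "
from cell import *
print(job_done())"
```

```text
the job is handed in; nothing more can be done
None
```

Both trays are stacked on the bottom tray, each turned end for end and stepped out. By force and camera checks they sit down and level, and nothing else was disturbed. I handed the job in at about 22.5 s of the 72 s allowed; no verdict came back.

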